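# Refill the knob dispenser and jog its gate

### The job

Stand the blue tote of red ball knobs on the dispenser's shelf with its orange toe against the orange edge stop, and tip it over the stop so that it comes to lie on its side on the chute, emptied, and leave it lying there. When all three knobs rest behind the yellow gate, tilt the console's spring-centred lever towards the green dot and hold it there for about a second, until all the knobs have rolled into the catch tray, then let it recentre; never tilt it towards the red dot. Do not push about or knock over the bottle, tin, spool, cutters or boards standing around.

Things in the scene. Friction and masses are not known exactly. Their poses are not given: they have to be found in the camera images.
- dispenser: fixed blue and aluminium knob dispenser, 337 mm long (x), 110 mm wide (y). Origin at bench level under the rear face of the orange edge stop, mid-width; z up, x runs downhill from shelf to catch tray. Flat shelf behind the stop: x -100 to 0 mm, y +-55 mm, top 68 mm above the bench, open at the sides and behind
- stop_mid (a point): middle of the orange edge stop's rear top edge, 80 mm above the bench (12 mm above the shelf); the stop is 6 mm thick (x), 100 mm wide. From its top the chute falls at 22 degrees along x to x 131 mm, z 29 mm; 90 mm clear between side walls 33 mm high that start 20 mm past the stop. The yellow gate stands at x 136 mm between two posts 155 mm tall
- tote_mid (a point): centre (half-way up) of the loose blue open-topped tote, 56 mm long (x), 66 mm wide (y), 80 mm tall (z), walls 4 mm, about 0.15 kg, holding three knobs. Tote's axes: z base to mouth, x towards the orange toe at the foot of its front wall. Can be gripped across its 66 mm width from above. Lying tipped on the chute, z points downhill, 1.95 rad from upright
- tote_toe (a point): front edge of the tote's orange toe (flange 12 mm long, 50 mm wide, 5 mm thick, flush with the base), 40 mm ahead of the tote's centre. Pushed forward near the top of its rear wall, the tote pivots on its toe at the stop and falls over by itself past about 50 degrees; then the toe hooks behind the stop
- tote: the tote itself; origin under the middle of its base, axes as tote_mid
- knob1_center (a point): centre of one of three loose red glossy ball knobs, 18 mm diameter, 15 g, in the tote at the start; it rolls
- knob2_center (a point): centre of one of three loose red glossy ball knobs, 18 mm diameter, 15 g, in the tote at the start; it rolls
- knob3_center (a point): centre of one of three loose red glossy ball knobs, 18 mm diameter, 15 g, in the tote at the start; it rolls
- tray_mid (a point): middle of the catch tray's floor, 187 mm along x from the dispenser's origin, 6 mm above the bench; inside 88 mm (x) by 100 mm (y), walls 42 mm high
- pivot (a point): hinge point of the lever on the fixed grey console (100 mm along x, 130 mm along y, top 45 mm above the bench); the point is mid-console, 40 mm above the bench. Axes: z up, y towards the green dot; the lever tilts in the y-z plane
- green_dot (a point): green dot on the console's top, 51 mm from the pivot along y; the red dot lies as far on the other side
- lever_tip (a point): top of the upright lever, 92 mm above the pivot (132 mm above the bench when centred); steel stem 10 mm diameter, black round grip 22 mm diameter from 50 to 92 mm above the pivot
- lever (a joint): lever tilt, rad: 0 centred, positive towards the green dot, stops at +-0.5; the spring brings it back to within 0.05 of 0 (0.6 N m/rad, some 4 N at the grip at full tilt). It drives the gate: +0.35 or more lifts it far enough to let the knobs roll under; it falls shut as the lever recentres
- gate (a joint): lift of the yellow gate, m: 0 shut, 0.09 m per rad of lever; an 18 mm knob passes from about 0.021
- flux_bottle: bystander, leave alone: white flux bottle with red cap, 42 mm across, 125 mm tall, stands upright; origin under its centre
- tip_tin: bystander, leave alone: low brass-coloured tin, 56 mm across, 35 mm tall; origin under its centre
- solder_spool: bystander, leave alone: small aluminium-coloured solder spool standing on its flange, 56 mm across, 42 mm tall; origin under its centre
- cutters: bystander, leave alone: flush cutters with green handles lying flat, about 130 x 66 x 14 mm; origin near the joint of the jaws
- badge_boards: bystander, leave alone: short stack of round red circuit boards, 52 mm across, 9 mm tall; origin under its centre
There are look-alikes about, which are no part of the job. What is shaped like the part that bears pivot but purple is not meant.

How it is judged:
On the way, in this order (a step that is already met when the one before it is completed fails the run):
1. the tote lies tipped over the stop and all three knobs lie on the chute behind the shut gate (angle between tote's own z axis and vertical between 1.7 and 2.25 rad and x of tote_mid in the frame of dispenser between 0.01 and 0.085 m and y of tote_mid in the frame of dispenser between -0.03 and 0.03 m and linear speed of tote below 0.03 m/s and x of knob1_center in the frame of dispenser between 0.075 and 0.142 m and y of knob1_center in the frame of dispenser between -0.05 and 0.05 m and z of each of knob1_center, knob2_center, knob3_center in the frame of dispenser above 0.03 m and x of knob2_center in the frame of dispenser between 0.075 and 0.142 m and y of knob2_center in the frame of dispenser between -0.05 and 0.05 m and x of knob3_center in the frame of dispenser between 0.075 and 0.142 m and y of knob3_center in the frame of dispenser between -0.05 and 0.05 m and value of joint lever between -0.08 and 0.08 rad), for 0.2 s.
2. the lever is tilted to the green side (more than 0.35 rad) and held for 0.6 s (value of joint lever above 0.35 rad), for 0.6 s.
3. all knobs are in the catch tray and the lever has recentred (x of knob1_center in the frame of dispenser between 0.142 and 0.234 m and y of knob1_center in the frame of dispenser between -0.055 and 0.055 m and z of each of knob1_center, knob2_center, knob3_center in the frame of dispenser below 0.04 m and x of knob2_center in the frame of dispenser between 0.142 and 0.234 m and y of knob2_center in the frame of dispenser between -0.055 and 0.055 m and x of knob3_center in the frame of dispenser between 0.142 and 0.234 m and y of knob3_center in the frame of dispenser between -0.055 and 0.055 m and value of joint lever between -0.08 and 0.08 rad), for 0.2 s.
At the end, for the whole second after the job is handed in: All three knobs lie in the catch tray; the tote lies on its side over the stop, on the chute (its axis 1.7 to 2.25 rad from upright, its centre 10 to 85 mm beyond the stop's rear face and within 30 mm of mid-width), at rest; the lever stands within 0.08 rad of centre (all of step 3 and angle between tote's own z axis and vertical between 1.7 and 2.25 rad and x of tote_mid in the frame of dispenser between 0.01 and 0.085 m and y of tote_mid in the frame of dispenser between -0.03 and 0.03 m and linear speed of tote below 0.03 m/s); the robot touches nothing.
It fails at once if the lever is tilted towards the red dot (more than 0.2 rad) (value of joint lever below -0.2 rad).
It fails at once if a bystander (flux bottle, tip tin, solder spool, cutters, boards) is moved more than 50 mm or tipped over (distance of any of flux_bottle, tip_tin, solder_spool, cutters, badge_boards from where it was at the start of the episode above 0.05 m or angle between any of flux_bottle, tip_tin, solder_spool, badge_boards's own z axis and vertical above 0.6 rad).
It also fails if it takes over 64 s, if anything falls off the work surface, if the arm or the gripper's body presses on something with over 40 N, if the wrist force passes 120 N, or if a joint passes its speed limit or range.

### The arm

A 6-joint arm with a two-finger parallel gripper is mounted at the origin on the work surface. World frame = base frame: x ahead of the robot, y to its left, z up, the work surface at z = 0. Lengths are in m, angles in rad, forces in N, time in s.
With the tool pointing down it reaches from about 0.35 to 0.775 m from the base axis. Payload 7.3 kg.
Tool frame: the origin (TCP) lies between the finger pads; the fingertips stand 14 mm ahead of it and the grasp point (between the pads) lies 5 mm behind it (env.finger_overhang is the distance from the TCP to the fingertips, in m); z points along the fingers, x is the direction in which the jaws open and shut, and the axes are right-handed (so a half turn about z gives the same grasp; the last joint's range is limited). The gripper opens to 92 mm and grips with 3 to 60 N. Pads are 19 mm wide; open, the fingers measure 130 mm over their backs; the gripper's body (75 mm by 190 mm) begins 47 mm behind the grasp point.
Start: joints at [-1.287, 0.342, 1.524, -0, 1.275, -0.146], TCP at [0.219, -0.477, 0.241] pointing down, gripper open.
Joint ranges: [-2.53, 2.53], [-0.77, 2.02], [0.04, 2.7], [-1, 4.14], [0.28, 2.66], [-3.11, 3.11]. Speed limits (rad/s): [2.57, 2.57, 3.14, 3.14, 3.14, 3.14].

### API

Orientations are given as a unit quaternion [w, x, y, z].
In Python, from workcell import env gives the robot as it stands. The module is installed in compiled form; this text tells all that it offers.
- The arm moves only by the tool arm_command, never from a script. Its argument "rows" is a list of rows, each a list of 6 numbers: the shift along the world's x, y, z scaled (see below), then the turn, a rotation vector about the world's x, y, z scaled (see below). In form: [[tx, ty, tz, rx, ry, rz], ...]. A call has 1 to 20 rows; each row shifts and turns the commanded pose from where the row before left it; what a row does not reach is not made up. The controller multiplies each number of a shift by 0.3 m and each number of a turn by 0.1 rad. A row lasts 1/12 s, in which the tool goes at most 41.7 mm and 7.16 degrees, less where a joint would pass 70% of its speed; a pose out of reach is approached as far as the arm can. A call with a number of a shift or a turn outside -1 to 1 is refused whole. A call with a gripper value outside its range is refused whole. "claw" is the opening, from 0 (shut) to 1 (fully open), set as the call begins (left out, the last holds). The fingers move at their own pace and stop on an object; "grip_force" is the grip in N (left out, the last holds). Time passes only in rows, so rows that do not move let the fingers close. It gives the time, the measured TCP pose, the force and the opening at its end, in the units of the state.
- env.get_state(): the state, without advancing time (a new reading comes with each control period).
- env.read_camera(name): name is "scene" or "top" or "wrist"; returns the picture (420x560x3 uint8, blue, green, red); there is no depth.
- env.camera_info(name): a dict with "K" (3x3 intrinsics, pixels), "world_to_cam" (4x4, takes a point from world to camera coordinates). Camera axes: x right, y down, z forward; pixel columns grow to the right and rows downward; lengths in m; the calibration is good to about 2 mm. A picture is of the moment at which its call begins: read the wrist's pose just before it. camera_info takes no time and is no camera call; for the wrist camera it gives the pose at the moment of the call.
- env.finish_job(): hands the job in, once; it reports no verdict.
The state is a dict: "t": time; "joint_positions": joint angles; "qvel": joint speeds; "joint_efforts": joint torques, N m; "eef_pos": TCP position; "orientation": TCP orientation; "ft_force": force on the tool from outside, world axes, zero at the start; "ft_torque": the same for the moment, N m; "gripper_width": finger opening in m.
Only numpy, scipy, OpenCV 4.12 (cv2) and the standard library are available. Lean on these libraries where they do the work, as an engineer would, in place of code of your own. Each camera call takes 0.05 s, during which the arm holds its last target.

## Working session

There is one attempt and no reset: what is moved stays moved. The work goes in short steps, Python scripts to look and compute and a tool call to move; the robot and the scene stay as the last step left them, time stands still between calls to the robot, and variables do not carry over. Pictures are saved under pics/ and viewed, and the job is handed in when it is done.

Besides the shell and the picture viewer there is one more tool, called as name([rows], argument=value, ...), one row to a line, values as JSON. arm_command: Moves the arm, as the interface text tells. Shifts and turns lie within -1 to 1; 1 stands for 0.3 m of shift or 0.1 rad of turn. Its arguments: {"type":"object","properties":{"rows":{"type":"array"},"claw":{"type":"number"},"grip_force":{"type":"number"}},"required":["rows"]}

```bash
mkdir -p pics
python3 - <<'E'
from workcell import env
import cv2
s=env.get_state();print({k:s[k] for k in('t','eef_pos','orientation','gripper_width')})
for n in('scene','top','wrist'):
    i=env.camera_info(n);print(n,i['K'].tolist() if hasattr(i['K'],'tolist') else i['K'],i['world_to_cam'])
    im=env.read_camera(n);cv2.imwrite(f'pics/{n}0.png',im)
E
```

```text
{'t': 0.0, 'eef_pos': array([ 0.21866399, -0.4768684 ,  0.24004028]), 'orientation': array([-5.08467573e-04,  8.41623972e-01, -5.40063417e-01, -5.80254668e-04]), 'gripper_width': 0.09197073252361142}
scene [[519.793175908493, 0.0, 273.0389237602836], [0.0, 519.793175908493, 200.23152614175825], [0.0, 0.0, 1.0]] [[ 0.82551424  0.56423462  0.01286611 -0.41222924]
 [ 0.42691436 -0.60936974 -0.66814119 -0.10898654]
 [-0.36914817  0.55705279 -0.74392326  1.69548313]
 [ 0.          0.          0.          1.        ]]
top [[478.9845134363044, 0.0, 273.22430976546883], [0.0, 478.9845134363044, 207.3891760814673], [0.0, 0.0, 1.0]] [[ 1.11014200e-03 -9.99744606e-01 -2.25719097e-02  3.07877127e-02]
 [-9.96393258e-01  8.09334847e-04 -8.48517550e-02  4.89833500e-01]
 [ 8.48483526e-02  2.25846961e-02 -9.96137886e-01  1.22230688e+00]
 [ 0.00000000e+00  0.00000000e+00  0.00000000e+00  1.00000000e+00]]
wrist [[344.7800299492016, 0.0, 280.6470176650092], [0.0, 344.7800299492016, 210.25732961728394], [0.0, 0.0, 1.0]] [[ 0.41628442 -0.90923347 -0.00133159 -0.52539645]
 [-0.86628256 -0.39706369  0.30314182 -0.03768092]
 [-0.27615541 -0.12503968 -0.95294452  0.39235749]
 [ 0.          0.          0.          1.        ]]
```

View pics/scene0.png

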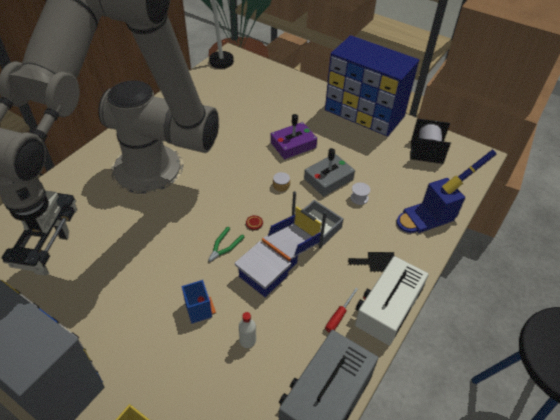

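View pics/top0.png

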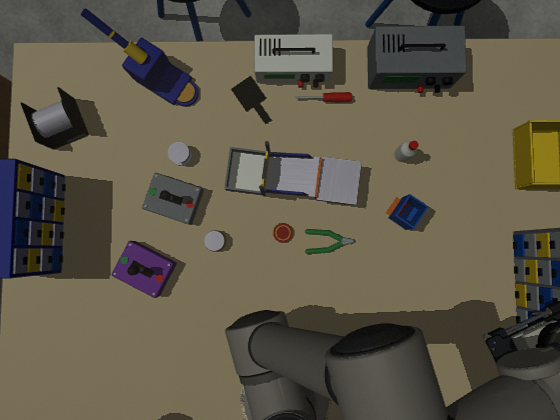

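The scene view shows the blue tote at (198,300), the dispenser at (290,250), the grey console at (330,173) and the purple look-alike at (294,140). In the top view these are at (408,212), (295,178), (172,198) and (143,268). The grey console is the one meant, since the purple one is excluded. I'll confirm that in an enlarged crop.

```bash
cat > h.py <<'E'
import numpy as np,cv2
from workcell import env
def ray(n,uv,info=None):
    i=info or env.camera_info(n);K=np.array(i['K']);T=np.array(i['world_to_cam'])
    R=T[:3,:3];c=-R.T@T[:3,3];d=R.T@np.linalg.inv(K)@np.array([uv[0],uv[1],1.]);return c,d/np.linalg.norm(d)
def onz(n,uv,z,info=None):
    c,d=ray(n,uv,info);return c+d*(z-c[2])/d[2]
def proj(n,p,info=None):
    i=info or env.camera_info(n);T=np.array(i['world_to_cam']);q=np.array(i['K'])@(T[:3,:3]@np.array(p)+T[:3,3]);return q[:2]/q[2]
def crop(im,x,y,w,h,s,f):
    cv2.imwrite('pics/'+f,cv2.resize(im[y:y+h,x:x+w],None,fx=s,fy=s,interpolation=cv2.INTER_CUBIC))
E
python3 - <<'E'
from h import *
t=cv2.imread('pics/top0.png');s=cv2.imread('pics/scene0.png')
crop(t,130,130,130,100,6,'c1.png');crop(t,215,140,160,80,5,'c2.png');crop(t,375,130,80,110,5,'c3.png');crop(s,170,130,200,150,4,'c4.png')
E
```

```text
(no output)
```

View pics/c1.png

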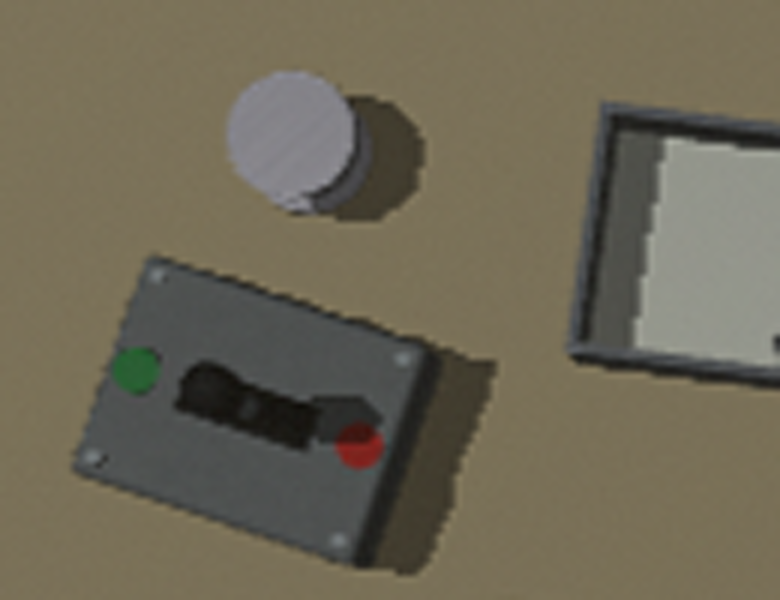

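View pics/c2.png

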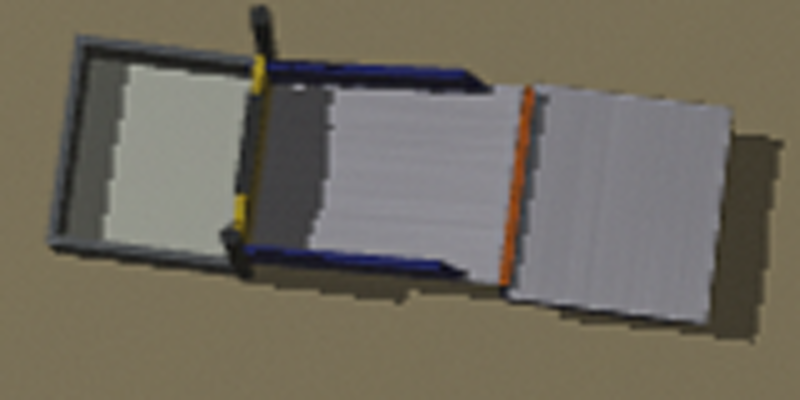

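View pics/c3.png

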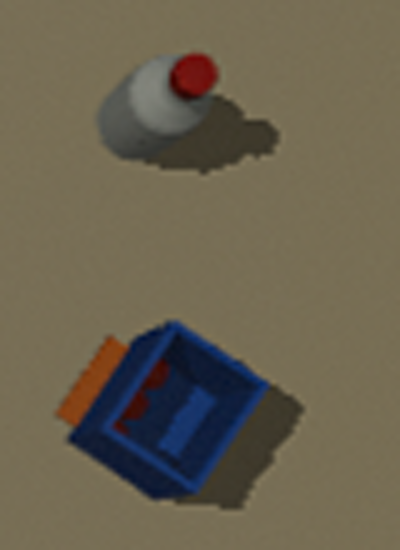

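View pics/c4.png

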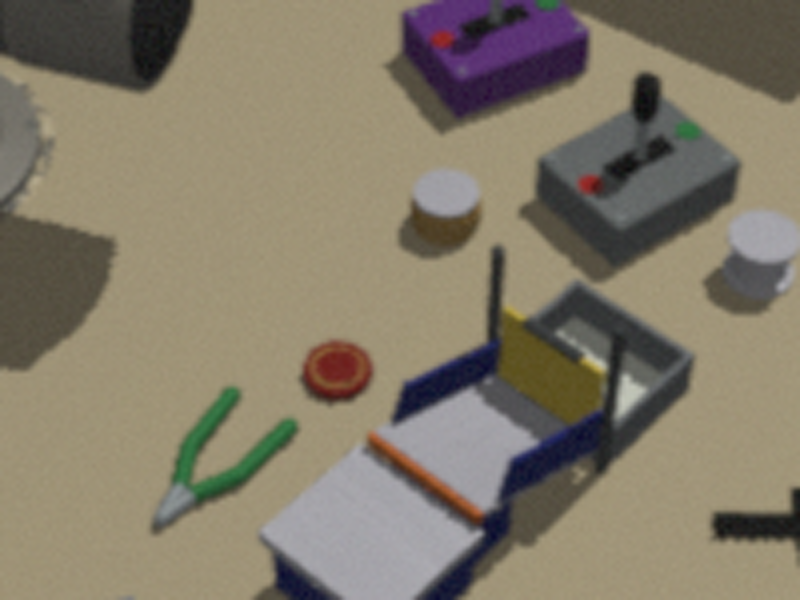

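The crops show:
- **Console:** grey, with the green dot at top-view pixel (152.5,191.7) and the red dot at (190,204.5).
- **Dispenser:** stop line about (320.5,158) to (316,197).
- **Tote:** toe at about (393,206), facing image upper-left, with the red knobs inside.

Next I'll measure these.

Run:
```python
from h import *
t=cv2.imread('pics/top0.png');hsv=cv2.cvtColor(t,cv2.COLOR_BGR2HSV)
P=lambda x,y,s,ox,oy:(x/s+ox-.4,y/s+oy-.4)
T='top'
# stop
m=cv2.inRange(hsv,(5,150,80),(16,255,255))
n,l,st,c=cv2.connectedComponentsWithStats(m)
for i in range(1,n):
    if st[i,4]>25:
        ys,xs=np.where(l==i);r=cv2.minAreaRect(np.c_[xs,ys].astype(np.float32));print('orange',c[i].round(1),st[i,4],r)
        if 310<c[i][0]<325: print(' stop z80',onz(T,c[i],.08).round(4)); 
        if 385<c[i][0]<400: print(' toe z5',onz(T,c[i],.005).round(4))
# dispenser corners
sh=[onz(T,P(x,y,5,215,140),.068) for x,y in((733,105),(708,322),(505,300),(533,85))]
tr=[onz(T,P(x,y,5,215,140),.048) for x,y in((78,36),(50,248))]
for p in sh+tr: print('disp',p.round(4))
print('shelf w',np.linalg.norm(sh[0]-sh[1]),'stop to rear',np.linalg.norm((sh[0]+sh[1]-sh[2]-sh[3])/2))
a=(sh[0]+sh[1])/2;b=(tr[0]+tr[1])/2;d=b-a;print('axis yaw',np.arctan2(d[1],d[0]),'len',np.hypot(d[0],d[1]))
# tote rim corners
tc=np.array([onz(T,P(x,y,5,375,130),.08) for x,y in((176,322),(268,384),(195,496),(104,428))]);print('tote rim',tc.round(4),'mid',tc.mean(0).round(4))
e=(tc[0]+tc[3]-tc[1]-tc[2])/2;print('toe dir yaw',np.arctan2(e[1],e[0]),np.linalg.norm(e),'width',np.linalg.norm((tc[0]+tc[1]-tc[2]-tc[3])/2))
e=(tc[0]+tc[1]-tc[2]-tc[3])/2;print('w yaw',np.arctan2(e[1],e[0])) 
tb=[onz(T,P(x,y,5,375,130),.005) for x,y in((110,337),(132,348),(78,425),(56,417))];print('toe corners',np.array(tb).round(4))
g=onz(T,P(136,371,6,130,130),.045);r=onz(T,P(359,447,6,130,130),.045)
k=np.array([onz(T,P(x,y,6,130,130),.045) for x,y in((152,257),(425,340),(358,566),(75,470))])
print('green',g,'red',r,'mid',(g+r)/2,'sep',np.linalg.norm(g-r),'console mid',k.mean(0),np.linalg.norm(k[0]-k[1]),np.linalg.norm(k[1]-k[2]),'ydir yaw',np.arctan2((g-r)[1],(g-r)[0]))
for nme,x,y,z in(('spool',(292),140,.042),):print(nme,onz(T,P(x,y,6,130,130),z))
print('bottle base-ish',onz(T,P(190,75,5,375,130),.125))
# tin, boards
print('tin',onz(T,(214.5,240.5),.035),'boards',onz(T,(284,233),.009),'cutters tip',onz(T,(352,241),.01))
```

```text
orange [318.  176.8] 75 ((317.9913024902344, 176.56552124023438), (1.8502919673919678, 39.318702697753906), 7.594643592834473)
 stop z80 [ 0.561  -0.0814  0.08  ]
orange [392.9 205.8] 88 ((392.9230651855469, 205.61537170410156), (4.437601566314697, 18.859806060791016), 33.690067291259766)
 toe z5 [ 0.4952 -0.2819  0.005 ]
orange [282.3 232.4] 92 ((282.45001220703125, 232.15000915527344), (16.127614974975586, 15.811386108398438), 18.434947967529297)
disp [ 0.6034 -0.1908  0.068 ]
disp [ 0.4941 -0.1768  0.068 ]
disp [ 0.5053 -0.076   0.068 ]
disp [ 0.6139 -0.0907  0.068 ]
disp [0.6441 0.1411 0.048 ]
disp [0.5343 0.1545 0.048 ]
shelf w 0.11019867665603238 stop to rear 0.1010240722108815
axis yaw 1.4496385282196502 len 0.33409625134785315
tote rim [[ 0.5176 -0.3069  0.08  ]
 [ 0.4869 -0.3511  0.08  ]
 [ 0.432  -0.3141  0.08  ]
 [ 0.4653 -0.2705  0.08  ]] mid [ 0.4755 -0.3107  0.08  ]
toe dir yaw 0.940460323875396 0.05434786901823066 width 0.06496215345199252
w yaw -0.5990108267934552
toe corners [[ 0.5183 -0.292   0.005 ]
 [ 0.5125 -0.3033  0.005 ]
 [ 0.4721 -0.2744  0.005 ]
 [ 0.4763 -0.2631  0.005 ]]
green [0.52917613 0.34107874 0.045     ] red [0.49641659 0.24470276 0.045     ] mid [0.51279636 0.29289075 0.045     ] sep 0.10179153714100539 console mid [0.5132706  0.29075601 0.045     ] 0.12357225924180792 0.10042013563111568 ydir yaw 1.2431348825647426
spool [0.62975739 0.27646585 0.042     ]
bottle base-ish [ 0.63128493 -0.30443266  0.125     ]
tin [0.40373145 0.18077485 0.035     ] boards [0.42379835 0.00294885 0.009     ] cutters tip [ 0.40310181 -0.17340293  0.01      ]
```

arm_command([
  [0.0855,0.0555,-0.01,0,0,0.53],
  [0.0855,0.0555,-0.01,0,0,0.53],
  [0.0855,0.0555,-0.01,0,0,0.53],
  [0.0855,0.0555,-0.01,0,0,0.53],
  [0.0855,0.0555,-0.01,0,0,0.53],
  [0.0855,0.0555,-0.01,0,0,0.53],
  [0.0855,0.0555,-0.01,0,0,0.53],
  [0.0855,0.0555,-0.01,0,0,0.53],
  [0.0855,0.0555,-0.01,0,0,0.53],
  [0.0855,0.0555,-0.01,0,0,0.53],
  [0,0,0,0,0,0],
  [0,0,0,0,0,0],
], claw=1)

```text
t: 1.15
eef_pos: [0.476, -0.3096, 0.21]
orientation: [-0.0, 0.954, -0.3, -0.001]
ft_force: [-0.7, -0.1, -0.4]
gripper_width: 0.0918
```

Run:
```python
from h import *
s=env.get_state();print(s['t'],s['eef_pos'],s['orientation'])
i=env.camera_info('wrist');im=env.read_camera('wrist')
import pickle;pickle.dump(i,open('wi1.pkl','wb'));cv2.imwrite('pics/w1.png',im)
```

```text
1.15 [ 0.47597779 -0.30959655  0.21002621] [-1.73998516e-04  9.54070574e-01 -2.99581296e-01 -5.96598097e-04]
```

View pics/w1.png

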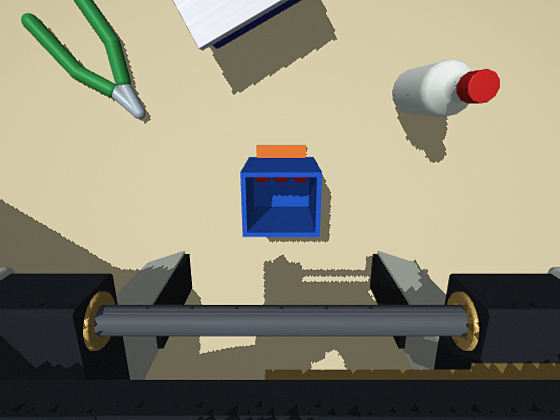

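The wrist view shows the tote squarely aligned. Its rim corners are at about (241,171), (321,171), (323,237) and (241,237), and the three red knobs are inside.

Run:
```python
from h import *
import pickle;i=pickle.load(open('wi1.pkl','rb'))
im=cv2.imread('pics/w1.png');crop(im,225,135,115,115,5,'c5.png')
c=np.array([onz('wrist',p,.08,i) for p in((241,171),(321,171),(323,237),(241,237))]);print(c.round(4),c.mean(0))
e=(c[1]+c[2]-c[0]-c[3])/2;print('w yaw',np.arctan2(e[1],e[0]),np.linalg.norm(e),np.linalg.norm((c[0]+c[1]-c[2]-c[3])/2))
t=np.array([onz('wrist',p,.005,i) for p in((256,146),(306,145))]);print(t,t.mean(0)-.04*np.array([.575,.818,0]))
```

```text
[[ 0.4665 -0.2688  0.08  ]
 [ 0.5194 -0.3057  0.08  ]
 [ 0.4897 -0.3548  0.08  ]
 [ 0.4321 -0.3147  0.08  ]] [ 0.47691424 -0.3110194   0.08      ]
w yaw -0.6085948304307182 0.06737692205832738 0.05727005585389329
[[ 0.47840563 -0.26421134  0.005     ]
 [ 0.52014684 -0.29209811  0.005     ]] [ 0.47627623 -0.31087472  0.005     ]
```

View pics/c5.png

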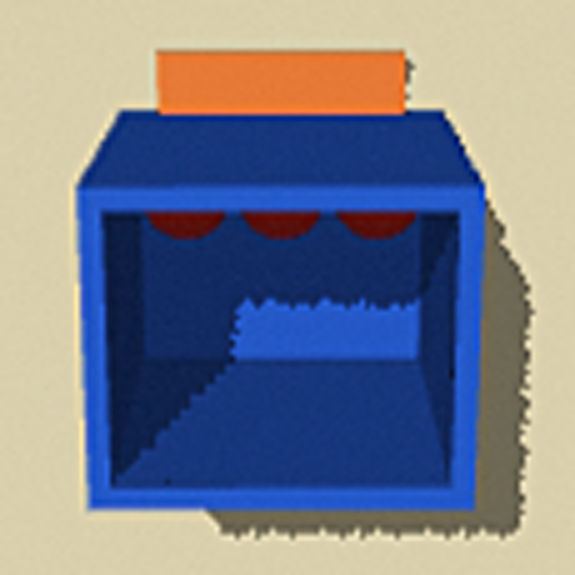

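arm_command([
  [0,-0.003,-0.08,0,0,0],
  [0,0,-0.08,0,0,0],
  [0,0,-0.08,0,0,0],
  [0,0,-0.08,0,0,0],
  [0,0,-0.08,0,0,0],
  [0,0,-0.06,0,0,0],
  [0,0,-0.04,0,0,0],
  [0,0,-0.017,0,0,0],
  [0,0,0,0,0,0],
])

```text
t: 1.95
eef_pos: [0.4739, -0.3121, 0.0547]
orientation: [-0.0, 0.953, -0.302, -0.001]
ft_force: [0.0, -0.3, 0.3]
gripper_width: 0.0919
```

arm_command([
  [0,0,0,0,0,0],
  [0,0,0,0,0,0],
  [0,0,0,0,0,0],
  [0,0,0,0,0,0],
  [0,0,0,0,0,0],
  [0,0,0,0,0,0],
  [0,0,0,0,0,0],
  [0,0,0,0,0,0],
], claw=0, grip_force=20)

```text
t: 2.62
eef_pos: [0.4755, -0.3118, 0.0564]
orientation: [0.0, 0.954, -0.301, 0.0]
ft_force: [-1.8, 1.2, 4.9]
gripper_width: 0.0659
```

arm_command([
  [0,0,0.03,0,0,0],
  [0,0,0.06,0,0,0],
  [0,0,0.08,0,0,0],
  [0,0,0.08,0,0,0],
  [0,0,0.08,0,0,0],
  [0,0,0.05,0,0,0],
  [0.033,0.075,0,0,0,0.61],
  [0.033,0.075,0,0,0,0.61],
  [0.033,0.075,0,0,0,0.61],
  [0.033,0.075,0,0,0,0.61],
  [0.033,0.075,0,0,0,0.61],
  [0.033,0.075,0,0,0,0.61],
  [0.033,0.075,0,0,0,0.61],
  [0.033,0.075,0,0,0,0.61],
  [0,0,0,0,0,0],
  [0,0,0,0,0,0],
])

```text
t: 3.95
eef_pos: [0.5546, -0.1304, 0.1697]
orientation: [-0.0, 0.998, -0.06, -0.0]
ft_force: [-1.3, -0.9, -0.7]
gripper_width: 0.0659
```

Run:
```python
from h import *
import pickle
s=env.get_state();print(s['t'],s['eef_pos'],s['orientation'])
i=env.camera_info('wrist');im=env.read_camera('wrist');pickle.dump(i,open('wi2.pkl','wb'));cv2.imwrite('pics/w2.png',im)
crop(im,150,0,300,270,2.6,'c6w.png')
im=env.read_camera('scene');cv2.imwrite('pics/s2.png',im);crop(im,170,150,200,150,4,'c6.png')
```

```text
3.95 [ 0.55464098 -0.1304017   0.1697034 ] [-6.54546411e-06  9.98173712e-01 -6.04087490e-02 -1.51994581e-04]
```

View pics/c6w.png

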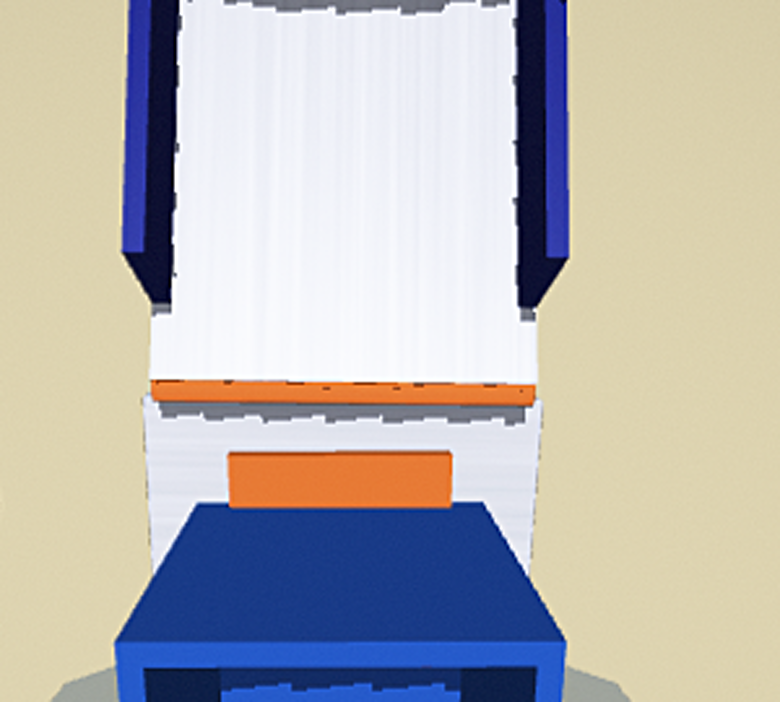

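View pics/c6.png

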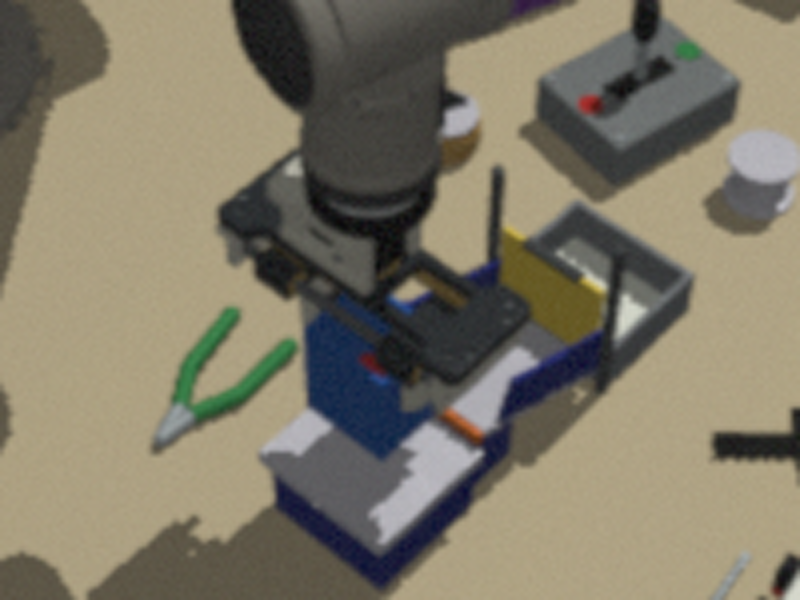

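Alignment is good. The toe's front edge runs from crop (228,452) to (452,452), and the stop's rear top edge from (152,401) to (534,405). I'll check the gap numerically.

Run:
```python
from h import *
import pickle;i=pickle.load(open('wi2.pkl','rb'))
f=lambda x,y,z:onz('wrist',(x/2.6+150-.4,y/2.6-.4),z,i)
toe=np.array([f(228,452,.1697-.055+.005),f(452,452,.1697-.055+.005)]);st=np.array([f(152,402,.08),f(534,406,.08)])
print(toe,np.linalg.norm(toe[0]-toe[1]));print(st,np.linalg.norm(st[0]-st[1]))
v=st[1]-st[0];print('stop yaw',np.arctan2(v[1],v[0]))
d=np.array([.121,.9927]);l=np.array([-.9927,.121])
r=(st.mean(0)-toe.mean(0))[:2];print('gap along',r@d,'lateral',r@l)
```

```text
[[ 0.53578477 -0.08586247  0.1197    ]
 [ 0.58474775 -0.09183322  0.1197    ]] 0.04932568265230832
[[ 0.51220995 -0.07785156  0.08      ]
 [ 0.61099741 -0.09094743  0.08      ]] 0.0996517147141242
stop yaw -0.13179773072772447
gap along 0.004577704185492339 lateral -0.0007894013720609932
```

arm_command([
  [0.001,0.01,-0.03,0,0,0],
  [0,0,-0.04,0,0,0],
  [0,0,-0.04,0,0,0],
  [0,0,-0.03,0,0,0],
  [0,0,-0.01,0,0,0],
  [0,0,0,0,0,0],
  [0,0,0,0,0,0],
])

```text
t: 4.63
eef_pos: [0.5546, -0.1292, 0.1244]
orientation: [-0.0, 0.998, -0.062, -0.0]
ft_force: [-0.7, -0.7, -1.7]
gripper_width: 0.0658
```

arm_command([
  [0,0,0,0,0,0],
  [0,0,0,0,0,0],
  [0,0,0,0,0,0],
  [0,0,0,0,0,0],
  [0,0,0,0,0,0],
  [0,0,0,0,0,0],
  [0,0,0.05,0,0,0],
  [0,0,0.08,0,0,0],
  [0,0,0.08,0,0,0],
  [0,0,0.08,0,0,0],
  [0,-0.08,0.05,0,0,0],
  [0,-0.08,0,0,0,0],
  [-0.012,-0.08,0,0,0,0],
  [-0.012,0,0,0,0,0],
  [0,0,0,0,0,0],
], claw=1)

```text
t: 5.88
eef_pos: [0.5469, -0.2015, 0.2264]
orientation: [-0.0, 0.998, -0.063, -0.0]
ft_force: [-0.3, -0.0, -0.9]
gripper_width: 0.0919
```

Run:
```python
from h import *
import pickle
s=env.get_state();print(s['t'],s['eef_pos'],s['orientation'])
i=env.camera_info('wrist');im=env.read_camera('wrist');pickle.dump(i,open('wi3.pkl','wb'));cv2.imwrite('pics/w3.png',im)
```

```text
5.8833 [ 0.54688089 -0.20147056  0.22642506] [-1.76660340e-04  9.98042244e-01 -6.25425425e-02 -2.80778643e-04]
```

View pics/w3.png

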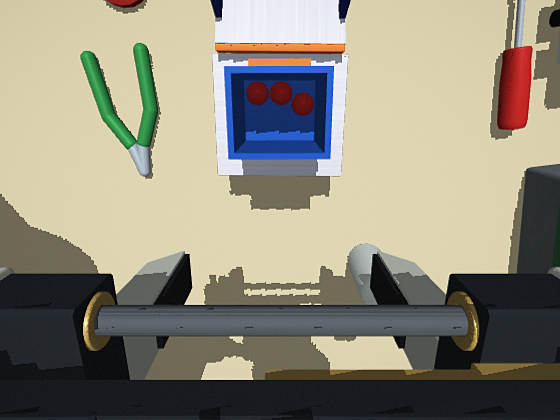

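The tote stands on the shelf, rim at (229,67) to (331,158), with its toe at the stop (280,52) and the knobs inside. Next I'll part-close the fingers and push.

arm_command([
  [0,0,0,0,0,0],
  [0,0,0,0,0,0],
  [0,0,-0.062,0,0,0],
  [0,0,-0.062,0,0,0],
  [0,0,-0.062,0,0,0],
  [0,0,-0.062,0,0,0],
  [0,0,0,0,0,0],
  [0,0,0,0,0,0],
], claw=0.43)

```text
t: 6.6
eef_pos: [0.5474, -0.1997, 0.1517]
orientation: [-0.0, 0.998, -0.061, -0.001]
ft_force: [0.6, -0.2, -0.2]
gripper_width: 0.043
```

arm_command([
  [0.006,0.05,0,0,0,0],
  [0.006,0.05,0,0,0,0],
  [0.002,0.0166,0,0,0,0],
  [0.002,0.0166,0,0,0,0],
  [0.002,0.0166,0.01,0,0,0],
  [0.002,0.0166,0.01,0,0,0],
  [0.002,0.0166,0.01,0,0,0],
  [0.002,0.0166,0.01,0,0,0],
  [0.002,0.0166,0.01,0,0,0],
  [0,0,0,0,0,0],
])

```text
t: 7.43
eef_pos: [0.5559, -0.1349, 0.1682]
orientation: [-0.0, 0.998, -0.061, 0.001]
ft_force: [0.3, -2.1, 4.0]
gripper_width: 0.0397
```

Run:
```python
from h import *
s=env.get_state();print(s['t'],s['eef_pos'],s['ft_force'],s['gripper_width'])
im=env.read_camera('scene');crop(im,170,150,200,150,4,'c7.png')
```

```text
7.4333 [ 0.55590841 -0.13494359  0.16819661] [ 0.30436407 -2.1130412   4.03454809] 0.03971143171892036
```

View pics/c7.png

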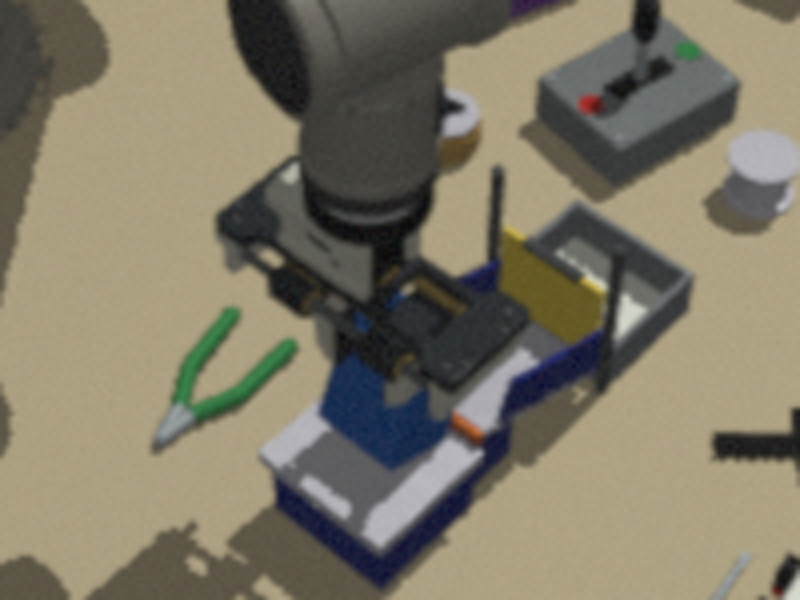

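The tote is pivoting on its toe and its rear base edge has lifted off the shelf. I'll keep pushing.

arm_command([
  [0.002,0.0166,0.008,0,0,0],
  [0.002,0.0166,0.007,0,0,0],
  [0.002,0.0166,0.006,0,0,0],
  [0.002,0.0166,0.005,0,0,0],
  [0.002,0.0166,0.004,0,0,0],
  [0.002,0.0166,0.003,0,0,0],
  [0.002,0.0166,0.002,0,0,0],
  [0.002,0.0166,0,0,0,0],
  [0.002,0.0166,0,0,0,0],
  [0.002,0.0166,0,0,0,0],
  [0.002,0.0166,0,0,0,0],
  [0,0,0,0,0,0],
  [0,0,0,0,0,0],
])

```text
t: 8.57
eef_pos: [0.562, -0.0807, 0.1777]
orientation: [0.0, 0.998, -0.061, -0.0]
ft_force: [0.2, 1.0, 0.0]
gripper_width: 0.0394
```

Run:
```python
from h import *
s=env.get_state();print(s['t'],s['eef_pos'],s['ft_force'],s['gripper_width'])
im=env.read_camera('scene');crop(im,170,150,200,150,4,'c8.png')
im=env.read_camera('wrist');cv2.imwrite('pics/w4.png',im)
```

```text
8.5667 [ 0.56196752 -0.08070278  0.17765881] [1.54369337e-01 1.00422891e+00 9.30937016e-04] 0.03940340316636904
```

View pics/c8.png

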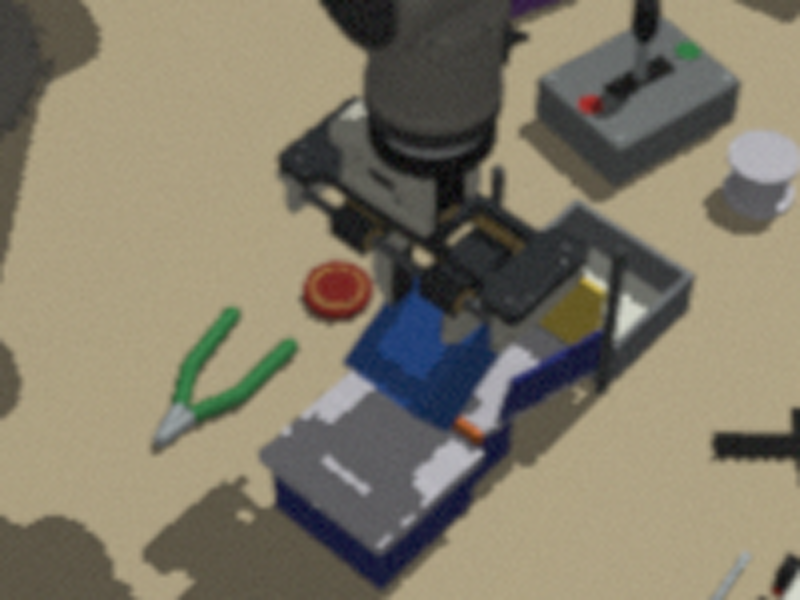

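View pics/w4.png

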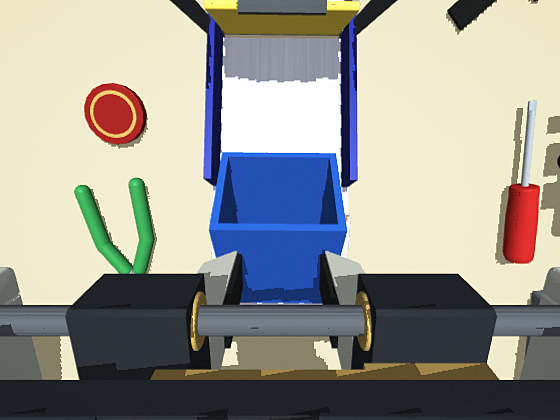

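It's at about 45 degrees. A little more push is needed.

arm_command([
  [0.002,0.0166,-0.005,0,0,0],
  [0.002,0.0166,-0.005,0,0,0],
  [0.002,0.0166,-0.005,0,0,0],
  [0.002,0.0166,-0.005,0,0,0],
  [0,0,0,0,0,0],
  [0,0,0,0,0,0],
])

```text
t: 9.17
eef_pos: [0.5644, -0.0606, 0.1716]
orientation: [0.0, 0.998, -0.061, -0.0]
ft_force: [0.1, 0.3, 0.8]
gripper_width: 0.0391
```

Run:
```python
from h import *
s=env.get_state();print(s['t'],s['eef_pos'],s['ft_force'],s['gripper_width'])
im=env.read_camera('wrist');cv2.imwrite('pics/w5.png',im)
```

```text
9.1667 [ 0.56437094 -0.06064249  0.17159374] [0.05015436 0.2929755  0.76221416] 0.039089642113722074
```

View pics/w5.png

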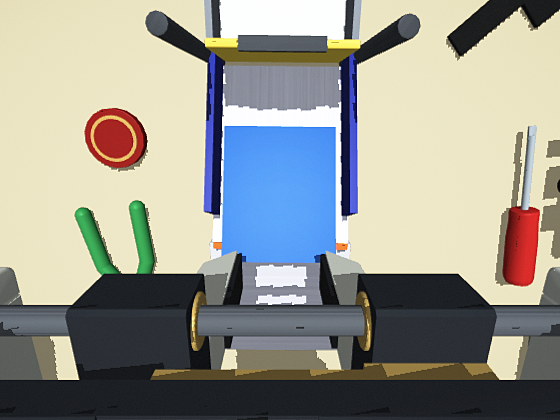

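The tote has fallen onto the chute (220–336, 127–262). I'll back off and look for the knobs.

arm_command([
  [0,-0.02,0.06,0,0,0],
  [0,-0.02,0.08,0,0,0],
  [0,0,0.08,0,0,0],
  [0,0,0.08,0,0,0],
  [0,0,0.04,0,0,0],
  [0,0,0,0,0,0],
  [0,0,0,0,0,0],
])

```text
t: 9.8
eef_pos: [0.5644, -0.0733, 0.2739]
orientation: [0.0, 0.998, -0.062, 0.001]
ft_force: [0.3, 0.2, -0.5]
gripper_width: 0.0397
```

Run:
```python
from h import *
import pickle
s=env.get_state();print(s['t'],s['eef_pos'],s['ft_force'],s['gripper_width'])
i=env.camera_info('wrist');im=env.read_camera('wrist');cv2.imwrite('pics/w6.png',im);pickle.dump(i,open('wi6.pkl','wb'))
im=env.read_camera('scene');crop(im,170,150,200,150,4,'c9.png')
```

```text
9.8 [ 0.56444949 -0.07332764  0.27391806] [ 0.33945584  0.23284997 -0.54201295] 0.039680863292271364
```

View pics/w6.png

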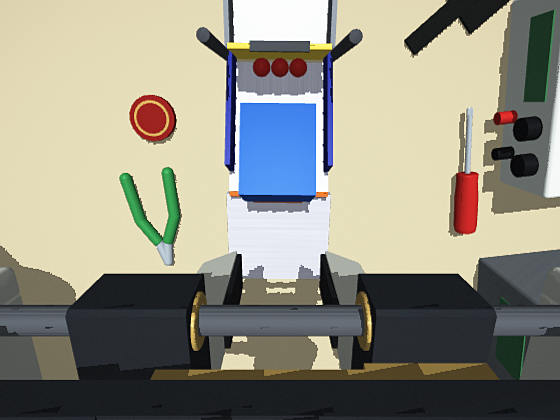

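View pics/c9.png

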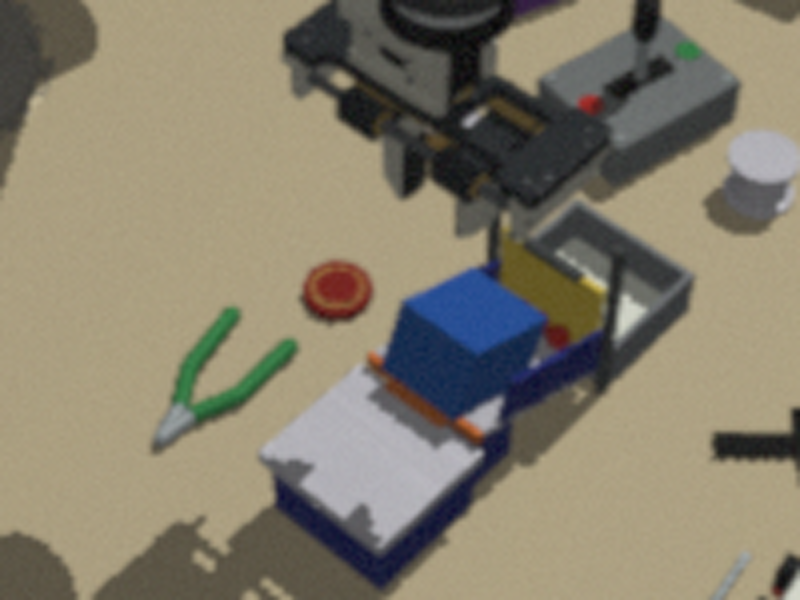

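The wrist view shows all three knobs at (262,67), (280,67) and (298,67), in a row behind the shut gate. The tote lies tipped at (278,150) and hooked on the stop. Next I'll pin down the lever from the two initial views, then check the knob and tote positions.

Run:
```python
from h import *
import pickle;i=pickle.load(open('wi6.pkl','rb'))
d=np.array([.121,.9927]);l=np.array([-.9927,.121]);O=np.array([.5607,-.0843])
for p in((262,67),(280,67),(298,67)):
    q=onz('wrist',p,.043,i)[:2]-O;print('knob',q@d,q@l)
print('pred tip',proj('top',(.513,.292,.132)),proj('scene',(.513,.292,.132)),'green',proj('scene',(.513+.322*.051,.292+.947*.051,.045)))
s=cv2.imread('pics/scene0.png');crop(s,295,135,70,70,8,'c10.png')
```

```text
knob 0.1252619432385671 0.015101793304860433
knob 0.1252210472169945 -0.003060321486659468
knob 0.1251801453024498 -0.02122505337472163
pred tip [162.58271503 193.83736313] [331.8549182  148.56565533] green [341.27269787 162.4423315 ]
```

View pics/c10.png

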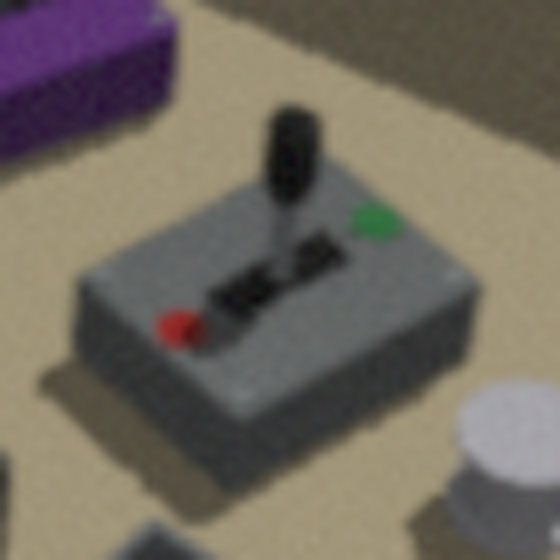

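The lever tip is at scene pixel (331.5,149), against a predicted (331.9,148.6), and the green dot also matches at (342,162). This is the grey console. The knobs sit at x 0.125 in the dispenser frame, inside the required window. Next: move over the red side with the fingers shut.

arm_command([
  [-0.0183,0.0895,0,0,0,-0.173],
  [-0.0183,0.0895,0,0,0,-0.173],
  [-0.0183,0.0895,0,0,0,-0.173],
  [-0.0183,0.0895,0,0,0,-0.173],
  [-0.0183,0.0895,0,0,0,-0.173],
  [-0.0183,0.0895,0,0,0,-0.173],
  [-0.0183,0.0895,0,0,0,-0.173],
  [-0.0183,0.0895,0,0,0,-0.173],
  [-0.0183,0.0895,0,0,0,-0.173],
  [-0.0183,0.0895,0,0,0,-0.173],
  [-0.0183,0.0895,0,0,0,-0.173],
  [-0.0183,0.0895,0,0,0,-0.173],
  [0,0,0,0,0,0],
  [0,0,0,0,0,0],
], claw=0)

```text
t: 11.07
eef_pos: [0.4976, 0.25, 0.2722]
orientation: [0.001, 0.987, -0.163, -0.001]
ft_force: [0.1, 0.4, -0.1]
gripper_width: 0.0003
```

Run:
```python
from h import *
s=env.get_state();p=s['eef_pos'];print(s['t'],p,s['orientation'],s['gripper_width'])
g=np.array([.322,.947]);q=p[:2]-np.array([.513,.292]);print('along',q@g,'lat',q@np.array([-.947,.322]))
im=env.read_camera('wrist');cv2.imwrite('pics/w7.png',im)
```

```text
11.0667 [0.49759373 0.25004012 0.27218821] [ 7.60628532e-04  9.86607902e-01 -1.63104249e-01 -1.12870398e-03] 0.0003138309007041549
along -0.044696821618577076 lat 0.0010786600338594915
```

View pics/w7.png

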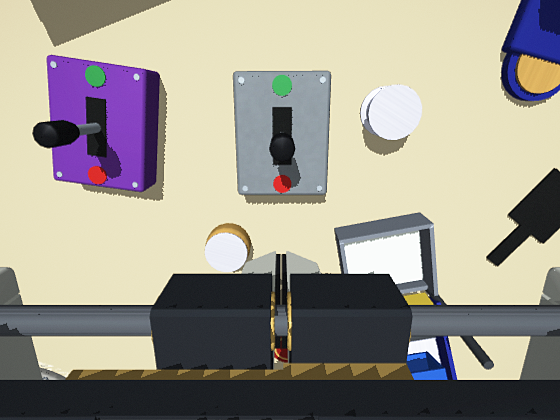

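The wrist view shows the grey console with its lever at (282,148), red dot (282,184) and green dot (282,85). The closed fingers are aligned with it on the red side. Descending.

arm_command([
  [0,0,-0.08,0,0,0],
  [0,0,-0.1,0,0,0],
  [0,0,-0.1,0,0,0],
  [0,0,-0.1,0,0,0],
  [0,0,-0.08,0,0,0],
  [0,0,-0.05,0,0,0],
  [0,0,0,0,0,0],
  [0,0,0,0,0,0],
])

```text
t: 11.78
eef_pos: [0.4984, 0.2479, 0.1201]
orientation: [0.001, 0.986, -0.165, -0.001]
ft_force: [-0.6, 0.4, 0.4]
gripper_width: 0.0004
```

arm_command([
  [0.0107,0.0316,0,0,0,0],
  [0.0107,0.0316,0,0,0,0],
  [0.0064,0.019,0,0,0,0],
  [0.0064,0.019,0,0,0,0],
  [0.0064,0.019,0,0,0,0],
  [0.0064,0.019,0,0,0,0],
  [0.0043,0.0126,0,0,0,0],
  [0,0,0,0,0,0],
])

```text
t: 12.45
eef_pos: [0.5141, 0.2951, 0.1206]
orientation: [0.0, 0.986, -0.164, 0.0]
ft_force: [0.8, -3.3, 1.3]
gripper_width: 0.0005
```

Run:
```python
from h import *
s=env.get_state();p=s['eef_pos'];print(s['t'],p,s['ft_force'])
g=np.array([.322,.947]);q=p[:2]-np.array([.513,.292]);print('along',q@g,'f',s['ft_force'][:2]@g)
im=env.read_camera('scene');crop(im,250,110,120,120,6,'c11.png')
```

```text
12.45 [0.51405338 0.2951341  0.12057688] [ 0.75349764 -3.29501411  1.29267264]
along 0.003307178197410955 f -2.877752122781439
```

View pics/c11.png

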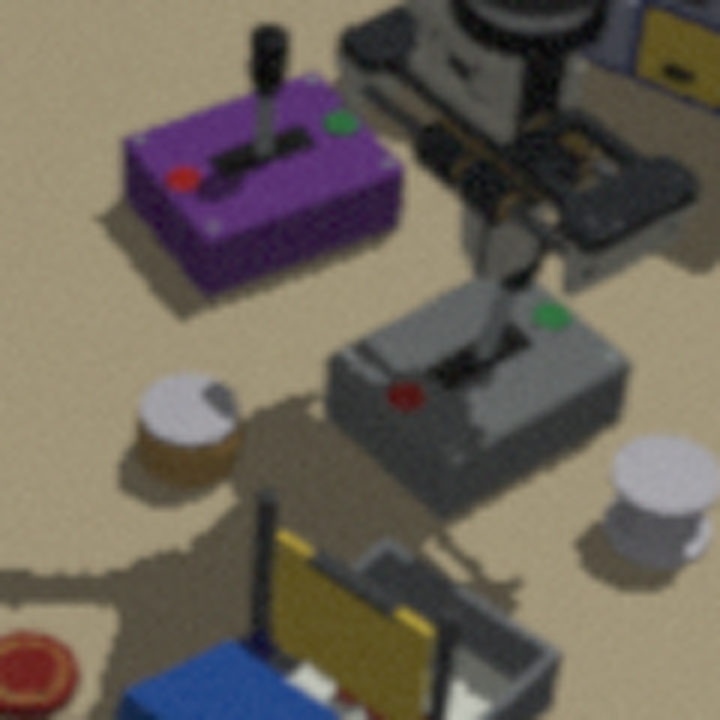

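The lever leans to green, the gate is partly raised, and the force corresponds to about 0.3 rad. I'll push about 6 mm further and hold.

arm_command([
  [0.0043,0.0126,0,0,0,0],
  [0.0032,0.0095,0,0,0,0],
  [0,0,0,0,0,0],
  [0,0,0,0,0,0],
  [0,0,0,0,0,0],
  [0,0,0,0,0,0],
])

```text
t: 13.0
eef_pos: [0.5158, 0.301, 0.1205]
orientation: [0.0, 0.986, -0.165, -0.0]
ft_force: [-1.9, -4.0, -1.4]
gripper_width: 0.0006
```

Run:
```python
from h import *
s=env.get_state();p=s['eef_pos'];print(s['t'],p,s['ft_force'])
g=np.array([.322,.947]);q=p[:2]-np.array([.513,.292]);print('along',q@g,'f',s['ft_force'][:2]@g)
im=env.read_camera('scene');crop(im,250,110,120,120,6,'c12.png')
im=env.read_camera('top');crop(im,210,130,160,90,5,'c12t.png')
```

```text
13.0 [0.51584528 0.301024   0.12052301] [-1.94463941 -4.02744441 -1.39532036]
along 0.009461907418722494 f -4.440163747281368
```

View pics/c12.png

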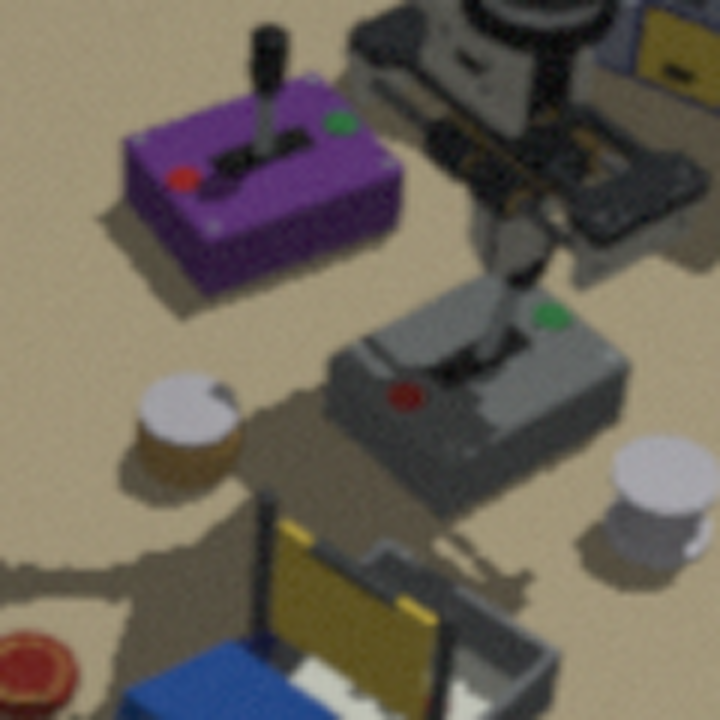

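View pics/c12t.png

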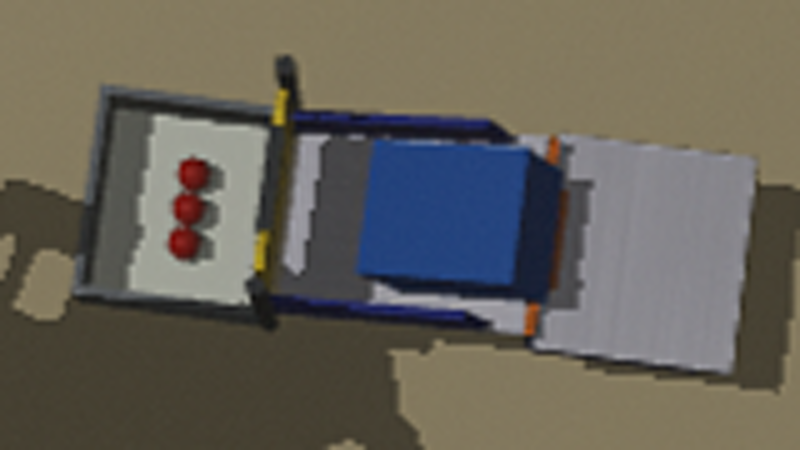

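All three knobs are in the tray (crop (194,173), (189,208), (184,243)). I'll hold a little longer, then ease the lever back at a speed the spring can follow.

arm_command([
  [0,0,0,0,0,0],
  [0,0,0,0,0,0],
  [0,0,0,0,0,0],
  [0,0,0,0,0,0],
  [0,0,0,0,0,0],
  [0,0,0,0,0,0],
  [0,0,0,0,0,0],
  [0,0,0,0,0,0],
  [0,0,0,0,0,0],
  [0,0,0,0,0,0],
])

```text
t: 13.93
eef_pos: [0.5161, 0.3013, 0.1207]
orientation: [0.0, 0.986, -0.165, -0.0]
ft_force: [-1.5, -4.3, -1.3]
gripper_width: 0.0006
```

arm_command([
  [-0.0043,-0.0126,0,0,0,0],
  [-0.0043,-0.0126,0,0,0,0],
  [-0.0043,-0.0126,0,0,0,0],
  [-0.0043,-0.0126,0,0,0,0],
  [-0.0043,-0.0126,0,0,0,0],
  [-0.0043,-0.0126,0,0,0,0],
  [-0.0043,-0.0126,0,0,0,0],
  [-0.0043,-0.0126,0,0,0,0],
  [-0.0043,-0.0126,0,0,0,0],
  [-0.0107,-0.0316,0,0,0,0],
  [-0.0107,-0.0316,0,0,0,0],
  [0,0,0,0,0,0],
  [0,0,0.08,0,0,0],
  [0,0,0.08,0,0,0],
  [0,0,0.08,0,0,0],
  [0,0,0.08,0,0,0],
  [0,0,0,0,0,0],
  [0,0,0,0,0,0],
])

```text
t: 15.43
eef_pos: [0.4987, 0.2484, 0.2181]
orientation: [-0.001, 0.986, -0.165, 0.001]
ft_force: [-0.3, 0.3, -1.8]
gripper_width: 0.0003
```

Run:
```python
from h import *
s=env.get_state();p=s['eef_pos'];print(s['t'],p,s['ft_force'])
im=env.read_camera('scene');cv2.imwrite('pics/s13.png',im);crop(im,220,110,150,150,4,'c13.png')
im=env.read_camera('top');crop(im,130,130,240,120,3.3,'c13t.png')
```

```text
15.4333 [0.49872642 0.24840699 0.21810443] [-0.33305172  0.25787056 -1.75055327]
```

View pics/c13.png

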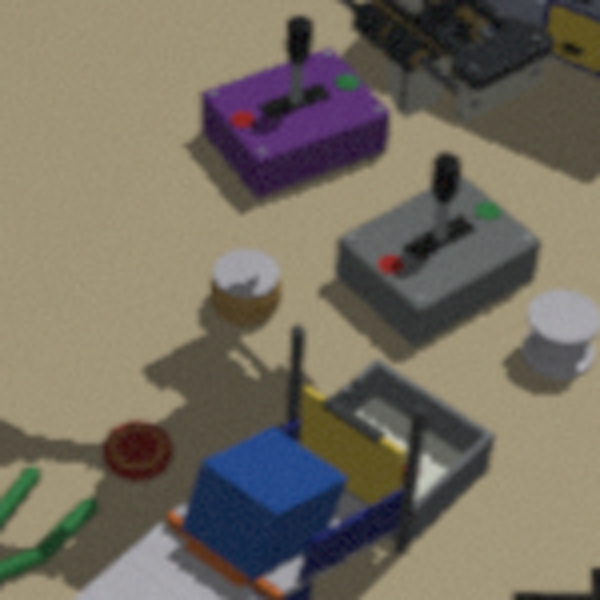

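View pics/c13t.png

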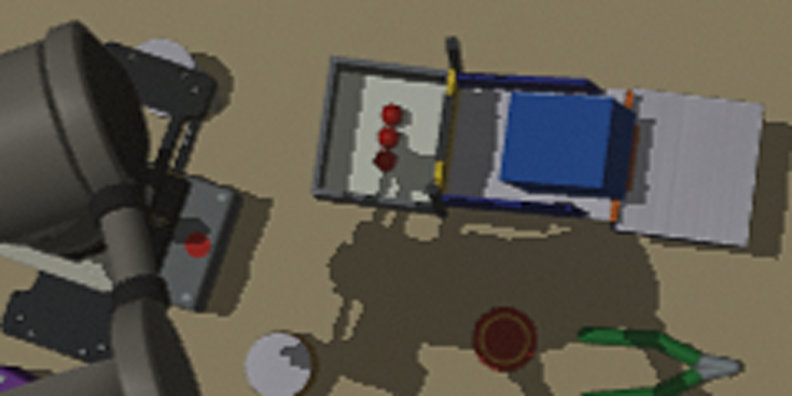

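The lever is upright again, with its tip at scene (331.5,149.5), the same as at the start. The gate is shut, all three knobs are in the tray, the tote lies on the chute, and the arm is clear. Handing in.

```bash
python3 -c "
from workcell import env
print(env.finish_job())"
```

```text
the job is handed in; nothing more can be done
None
```

The job is handed in, after about 15.5 s of the 64 s allowed; no verdict was reported, so this rests on my own checks.

- **What I did:** I stood the tote on the shelf with its toe about 1–2 mm short of the stop, then pushed it over by its rear wall. With all three knobs behind the shut gate (x ≈ 0.125 m in the dispenser's frame), I tilted the grey console's lever towards the green dot. I held it there for over a second at an estimated 0.45 rad (about 4.4 N), then eased it back. I only pushed towards the green dot.
- **Last checks:** the final pictures show all three knobs in the tray and the tote lying on the chute, hooked on the stop. The gate is shut and the lever is upright within about 1 pixel of its starting place. The gripper was clear of everything. The bystanders in the final crops (tin, boards and what shows of the cutters and spool) stand as before. The bottle was outside those crops; I last saw it upright before tipping the tote.
- **Not measured directly:** I judged the tote's final angle and position by eye, and the lever angle from force and geometry. No check failed or disagreed.

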